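# Take one parts cup off the nested stack

## Robot

A 6-joint arm with a two-finger parallel gripper is mounted at the origin on a cart in front of the work surface, level with it; the furniture and walls round the work are solid. World frame = base frame: x ahead of the robot, y to its left, z up, the work surface at z = 0. Lengths are in mm, angles in rad, forces in N, time in s.
With the tool pointing down it reaches from about 325 to 750 mm from the base axis. Payload 7.6 kg.
Tool frame: the origin (TCP) lies midway between the tips of the shut fingers; the grasp point (between the pads) lies 19 mm behind it (manip.tcp_to_grasp is the distance from the TCP to the grasp point, in mm); z points along the fingers, y is the line along which they close (so a half turn about z gives the same grasp; the last joint's range is limited). The gripper opens to 85 mm and grips with 20 to 120 N. Pads are 22 mm wide; open, the fingers measure 114 mm over their backs; the gripper's body (76 mm by 85 mm) begins 54 mm behind the grasp point. The pads swing forward as they close: fully open they stand 13 mm farther back than shut.
Start: joints at [-1.398, 0.052, 1.401, -0, 1.689, -0.07], TCP at [126.245, -509.615, 231.323] pointing down, gripper open.
Joint ranges: [-2.9, 2.9], [-0.91, 2.17], [0.12, 2.37], [-1.06, 4.2], [0.26, 2.73], [-2.93, 2.93]. Speed limits (rad/s): [2.57, 2.57, 3.01, 3.14, 3.14, 3.14].

## Interface

Orientations are given as a rotation vector (axis times angle).
In Python, from plant import manip gives the robot as it stands. The module is installed in compiled form; this text tells all that it offers.
- The arm moves only by the shell command python3 -m crank 'ROWS' [OPENING] [FORCE]. ROWS is JSON, a list of rows, each a list of 6 numbers: the shift along the world's x, y, z in m, then the turn, a rotation vector about the world's x, y, z in rad. A call has exactly 5 rows; each row shifts and turns the commanded pose from where the row before left it; what a row does not reach is not made up. A row lasts 1/10 s, in which the tool goes at most 50 mm and 8.59 degrees, less where a joint would pass 70% of its speed; a pose out of reach is approached as far as the arm can. A call is refused whole if a number of a shift passes 0.05 or a number of a turn 0.15, either way. A call with a gripper value outside its range is refused whole. OPENING is the opening, from -1 (shut) to 1 (fully open), set as the call begins (- or left out, the last holds). The fingers move at their own pace and stop on an object; FORCE is the grip in N (left out, the last holds). Time passes only in rows, so rows that do not move let the fingers close, or fill a call up. It gives the time, the measured TCP pose, the force, the opening and the grip force at its end, in the units of the state.
- manip.get_state(): the state, without advancing time (a new reading comes with each control period).
- manip.grab_frame(name): name is "scene" or "top" or "wrist"; returns a dict with "pixels" (384x512x3 uint8, red, green, blue), "z_map" (384x512 float32, mm along the optical axis (not along the pixel's ray), 0 where there is no reading), "fx", "fy", "cx", "cy" (pixels), "R" (3x3) and "t" (3): a world point X has camera coordinates R X + t; the wrist camera has in their place "hand_eye" (4x4, takes a point from camera to tool coordinates, whose origin is the TCP and whose axes are the flange's). Camera axes: x right, y down, z forward; pixel columns grow to the right and rows downward; lengths in mm; the calibration is good to about 2 mm. A picture is of the moment at which its call begins: read the wrist's pose just before it.
- manip.job_done(): hands the job in; it is judged then, once.
Trained networks look in the newest picture that a camera, given by its name, has taken for a name from the list of things; names that differ only in an ending like _2 or _b are one class to them, and where a whole thing is asked for, a point or a joint stands for the part that bears it (a point fixed in the world has none). Each returns a list of dicts, best first, with "conf" (0 to 1); they miss things now and then, are a little off and sometimes report something else, mostly with a low value. They report only what shows in the picture. A call takes as long as a camera call. They do not tell look-alikes from the thing itself.
- manip.look_for(query, camera): "at" ([row, column] in pixels, amid what is visible of it).
- manip.masks_of(query, camera): "pixels" (384x512 bool, what is visible of it) and "at" ([row, column] in pixels, amid what is visible of it).
- manip.tip_of(query, camera): "at" ([row, column] in pixels: a listed point, or the origin of a listed thing).
The state is a dict: "clock": time; "qpos": joint angles; "qvel": joint speeds; "tau": joint torques, N m; "tcp_pos": TCP position; "tcp_rot": TCP orientation; "wrist_force": force on the tool from outside, world axes, zero at the start; "torque": the same for the moment, N m; "grip_width": finger opening in mm; "gripper_force": force on a finger pad.
Only numpy, scipy, OpenCV 4.12 (cv2) and the standard library are available. Lean on these libraries where they do the work, as an engineer would, in place of code of your own. Each camera call takes 0.05 s, during which the arm holds its last target. There are 200 camera calls.

## Task

Take only the top aluminium cup off the stack of three nested cups and stand it upright in the middle of the wooden block, setting it down rather than dropping it, ready for the piston's small parts. Leave the other two cups nested and standing where they are; the single cup that already holds nuts is not the one wanted.

Things in the scene. Friction and masses are not known exactly. Their poses are not given: they have to be found in the camera images.
- cup_top: top of three identical nested aluminium cups, round, open, 56 mm tall, 0.1 kg: a foot 26 mm tall, 44 to 50 mm across, and above it a straight collar 30 mm tall, 60 mm outer diameter, 3 mm wall. Origin: centre of the foot's underside, z up. At the start: origin 60 mm, rim 116 mm, collar's underside 86 mm above the bench. Fingers on the outside must end above that, or they hold the next cup too
- cup_middle: the next cup down, identical; at the start its origin is 30 mm and its rim 86 mm above the bench. The foot of the cup above hangs inside its collar with 2 mm of play all round, that cup's collar resting on this rim; nothing sticks, and only the collars show, one every 30 mm. Origin: centre of the underside of its foot, z up
- cup_bottom: the lowest cup of the stack, identical, standing loose on the bench, its rim 56 mm above it; the middle cup nests in it in the same way. Origin: centre of the underside of its foot, z up
- block: the plain wooden block lying flat on the bench with nothing on it, 136 mm along its x axis, 184 mm along its y axis, 42 mm high. Origin: centre of its underside, z up; its top face is 42 mm above the origin.
Things that resemble listed ones, but are neither listed nor needed, are in the scene too. What is shaped like the cup_bottom but yellow is not meant.

How it is judged (in metres and radians):
At the end, for the whole second after the job is handed in: The top cup stands upright (within 7 degrees) and at rest on the wooden block, its centre within 40 mm of the block's middle across it and 50 mm along it; the other two cups stand upright, nested, within 30 mm of where they were, and the block lies flat within 50 mm of where it was (x of cup_top in the frame of block between -0.04 and 0.04 m and y of cup_top in the frame of block between -0.05 and 0.05 m and z of cup_top in the frame of block between 0.036 and 0.048 m and angle between each of cup_top, cup_middle, cup_bottom's own z axis and vertical below 0.12 rad and linear speed of cup_top below 0.02 m/s and angle between block's own z axis and vertical below 0.1 rad and distance of block from where it was at the start of the episode below 0.05 m and distance of each of cup_middle, cup_bottom from where it was at the start of the episode below 0.03 m and horizontal distance between cup_middle and cup_bottom below 0.008 m and height (world z) of cup_middle between 0.024 and 0.036 m); the robot touches nothing.
It fails at once if the next cup is dragged up more than 12 mm with the top one (height (world z) of cup_middle above 0.042 m).
It fails at once if the bottom cup is lifted off the bench by more than 12 mm (height (world z) of cup_bottom above 0.012 m).
It fails at once if the top cup is dropped through the air from more than 30 mm above the block (height (world z) of cup_top above 0.075 m and contact force between cup_top and anything else below 0.02 N).
It also fails if it takes over 42 s, if anything falls off the work surface, if the arm or the gripper's body presses on something with over 40 N, if the wrist force passes 120 N, or if a joint passes its speed limit or range.

## Working session

There is one attempt and no reset: what is moved stays moved. The work goes in short steps, Python scripts to look and compute and a shell command to move; the robot and the scene stay as the last step left them, time stands still between calls to the robot, and variables do not carry over. Pictures are saved under pics/ and viewed, at most 10 in all, crops included, and the job is handed in when it is done.

```bash
mkdir -p pics; cat > h.py <<'E'
import numpy as np, cv2
from plant import manip
def grab(n):
    return manip.grab_frame(n)
def world(f,r,c,d=None):
    z=f["z_map"][int(r),int(c)] if d is None else d
    p=np.array([(c-f["cx"])/f["fx"]*z,(r-f["cy"])/f["fy"]*z,z])
    return f["R"].T@(p-f["t"])
def cloud(f):
    z=f["z_map"];r,c=np.indices(z.shape)
    p=np.stack([(c-f["cx"])/f["fx"]*z,(r-f["cy"])/f["fy"]*z,z],-1)
    return (p-f["t"])@f["R"]
E
python3 - <<'E'
from h import *
for n in("scene","top"):
    f=grab(n);cv2.imwrite(f"pics/{n}0.png",cv2.cvtColor(f["pixels"],cv2.COLOR_RGB2BGR))
    W=cloud(f)
    for q in("cup_top","block"):
        for d in manip.masks_of(q,n):
            m=d["pixels"]&(f["z_map"]>0);w=W[m]
            print(n,q,round(d["conf"],2),np.round(d["at"]),m.sum(),np.round(np.median(w,0)),np.round(np.percentile(w,[2,98],axis=0)).tolist())
E
```

```text
scene cup_top 0.8 [166. 266.] 413 [ 516. -108.  103.] [[492.0, -148.0, 85.0], [548.0, -90.0, 114.0]]
scene block 0.9 [246. 195.] 3892 [457. 164.  39.] [[410.0, 73.0, -0.0], [541.0, 236.0, 41.0]]
top cup_top 0.76 [165. 317.] 783 [ 526. -123.   88.] [[492.0, -147.0, 60.0], [549.0, -91.0, 119.0]]
top block 0.81 [196. 190.] 3562 [477. 145.  43.] [[419.0, 65.0, 28.0], [536.0, 226.0, 47.0]]
top block 0.39 [183. 309.] 35 [ 497. -106.   40.] [[492.0, -116.0, -2.0], [503.0, -96.0, 60.0]]
```

View pics/scene0.png

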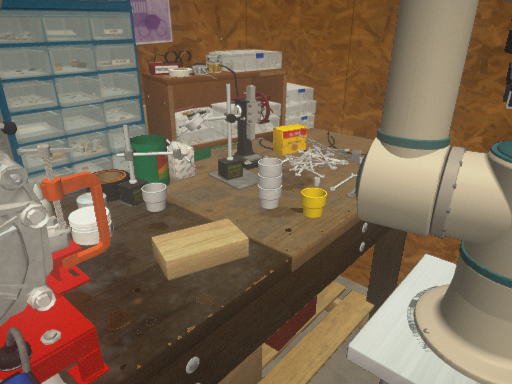

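View pics/top0.png

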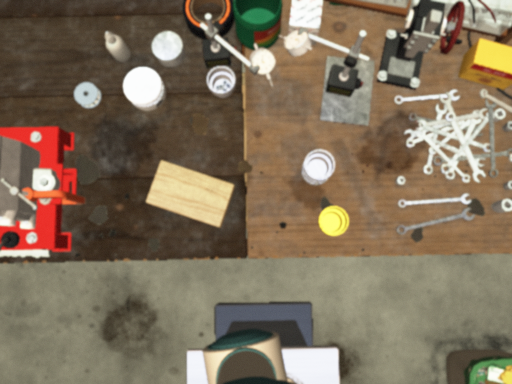

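The scene picture shows the white/silver stack at (row 185, col 269), the single cup with nuts at (197,154), the yellow cup at (203,314) and the block at (248,200). In the top picture they are at (166,318), (80,221), (220,333) and (193,190).
The candidates for the cup are therefore the stack's top cup (top view 166,318), the cup with nuts (80,221) and the yellow cup (220,333). I choose the stack, since it is the only one with three collars. Next is a close crop and precise fits.

```bash
python3 - <<'E'
from h import *
for n in("top","scene"):
    f=grab(n);W=cloud(f);v=f["z_map"]>0
    m=v&(W[...,2]>107)&(W[...,2]<122)&(np.hypot(W[...,0]-521,W[...,1]+119)<45)
    c,r=cv2.minEnclosingCircle(W[m][:,:2].astype(np.float32));print(n,"rim",c,r,m.sum(),np.percentile(W[m][:,2],[50,98]))
    m=v&(abs(W[...,2]-42)<6)&(np.hypot(W[...,0]-477,W[...,1]-150)<130)
    k,l,s,_=cv2.connectedComponentsWithStats(m.astype(np.uint8)); m=l==1+np.argmax(s[1:,4])
    print("block",cv2.minAreaRect(W[m][:,:2].astype(np.float32)),np.median(W[m][:,2]))
    if n=="top":
        m=v&(W[...,2]>60)&(W[...,0]>300)&(W[...,0]<640)&(abs(W[...,1])<300)
        k,l,s,_=cv2.connectedComponentsWithStats(m.astype(np.uint8))
        for i in range(1,k):
            if s[i,4]>15: print("tall",np.round(np.percentile(W[l==i],[2,98],axis=0)).tolist())
    a=f["pixels"][120:220,220:350] if n=="scene" else f["pixels"][120:250,270:380]
    cv2.imwrite(f"pics/c_{n}.png",cv2.cvtColor(cv2.resize(a,None,fx=4,fy=4,interpolation=2),cv2.COLOR_RGB2BGR))
s=manip.get_state();print(s)
from scipy.spatial.transform import Rotation as R
print(R.from_rotvec(s["tcp_rot"]).as_matrix().round(2))
E
```

```text
top rim (521.0078125, -119.62342834472656) 30.026784896850586 184 [116.10841748 119.93319913]
block ((478.7362060546875, 146.84732055664062), (165.22012329101562, 95.43508911132812), 69.99483489990234) 42.884436149046635
tall [[492.0, -147.0, 61.0], [548.0, -91.0, 119.0]]
scene rim (521.3685913085938, -120.00296783447266) 31.21957015991211 147 [111.26707905 114.69953203]
block ((477.0776672363281, 147.0218505859375), (165.1719970703125, 96.96107482910156), 70.60364532470703) 39.90337895811519
{'clock': 0.4, 'qpos': array([-1.39828876e+00,  5.22682953e-02,  1.40082007e+00,  2.20687376e-05,
        1.68861122e+00, -7.02839076e-02]), 'qvel': array([-0.00092423, -0.00227135, -0.00222448, -0.00049989, -0.00122379,
        0.00036934]), 'tau': array([-3.58428679e-04, -3.81074274e+01, -3.59877348e+01, -2.59341255e-05,
        1.35728027e-03,  1.02678382e-05]), 'tcp_pos': array([ 126.24982568, -509.57275674,  231.22689968]), 'tcp_rot': array([-3.11836474e+00, -3.80430900e-01, -2.57976059e-05]), 'wrist_force': array([-0.22979985, -0.54011516,  0.20204744]), 'torque': array([-0.02903896,  0.02293178,  0.02828087]), 'gripper_force': 0.0, 'grip_width': 85.23370225166984}
[[ 0.97  0.24  0.  ]
 [ 0.24 -0.97  0.  ]
 [ 0.   -0.   -1.  ]]
```

View pics/c_scene.png

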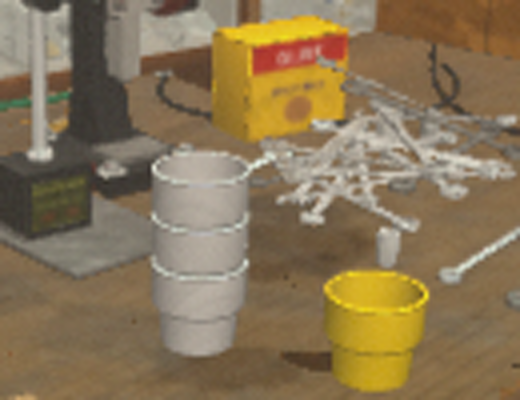

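The crop shows the stack with three collars, the top rim at about (160,200) in the crop, and the yellow cup clearly separate. The stack axis is at (521,-120) with its rim at 116 mm and fitted radius 30, which matches. The block's middle is at (478,147) with its top at 42 mm. The stated footprint fits the rotated block's bounding box, so the middle is unaffected.

```bash
python3 -m crank '[[0.033,0.033,0,0,0,0],[0.033,0.033,0,0,0,0],[0.033,0.033,0,0,0,0],[0.033,0.033,0,0,0,0],[0.033,0.033,0,0,0,0]]' 1 30; python3 -m crank '[[0.033,0.033,0,0,0,0],[0.033,0.033,0,0,0,0],[0.033,0.033,0,0,0,0],[0.033,0.033,0,0,0,0],[0.033,0.033,0,0,0,0]]'; python3 -m crank '[[0.033,0.03,0,0,0,0],[0.032,0.03,0,0,0,0],[0,0,0,0,0,0],[0,0,0,0,0,0],[0,0,0,0,0,0]]'
```

```text
clock: 0.9
tcp_pos: [292.2, -343.1, 231.5]
tcp_rot: [3.118, 0.38, 0.001]
wrist_force: [0.4, -0.3, 0.7]
grip_width: 85.2
gripper_force: 0.0
clock: 1.4
tcp_pos: [457.4, -178.0, 231.5]
tcp_rot: [3.118, 0.381, 0.001]
wrist_force: [0.1, -1.0, 0.0]
grip_width: 85.8
gripper_force: 0.0
clock: 1.9
tcp_pos: [520.8, -120.2, 231.3]
tcp_rot: [3.118, 0.379, -0.0]
wrist_force: [0.4, 0.2, -0.1]
grip_width: 85.5
gripper_force: 0.0
```

```bash
python3 - <<'E'
from h import *
from scipy.spatial.transform import Rotation as R
s=manip.get_state();f=grab("wrist")
z=f["z_map"];r,c=np.indices(z.shape)
p=np.stack([(c-f["cx"])/f["fx"]*z,(r-f["cy"])/f["fy"]*z,z],-1)
H=f["hand_eye"];p=p@H[:3,:3].T+H[:3,3]
W=p@R.from_rotvec(s["tcp_rot"]).as_matrix().T+s["tcp_pos"]
m=(z>0)&(W[...,2]>108)&(W[...,2]<124)&(np.hypot(W[...,0]-521,W[...,1]+120)<50)
c_,rad=cv2.minEnclosingCircle(W[m][:,:2].astype(np.float32));print(c_,rad,m.sum(),np.median(W[m][:,2]))
cv2.imwrite("pics/w1.png",cv2.cvtColor(f["pixels"],cv2.COLOR_RGB2BGR))
E
```

```text
(521.1636352539062, -122.99430084228516) 30.320117950439453 793 116.40873601675973
```

View pics/w1.png

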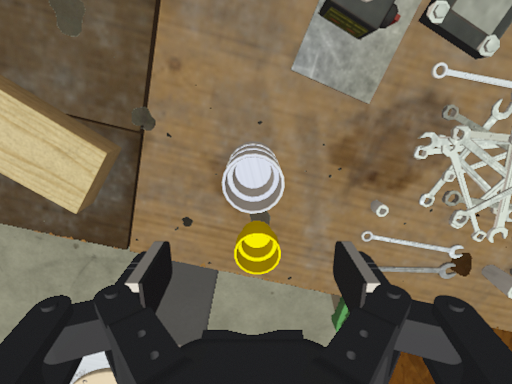

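The wrist view shows the empty stack at (180,253), the yellow cup clear at (250,257), and the rim fit agreeing to within 3 mm. I descend so that the tips stop at 89 mm or above.

```bash
python3 -m crank '[[0,-0.0015,-0.03,0,0,0],[0,0,-0.03,0,0,0],[0,0,-0.03,0,0,0],[0,0,-0.03,0,0,0],[0,0,-0.01,0,0,0]]' ; python3 -m crank '[[0,0,-0.006,0,0,0],[0,0,-0.006,0,0,0],[0,0,0,0,0,0],[0,0,0,0,0,0],[0,0,0,0,0,0]]'
```

```text
clock: 2.45
tcp_pos: [519.1, -121.6, 98.3]
tcp_rot: [-3.117, -0.377, 0.007]
wrist_force: [-0.3, 0.6, -0.2]
grip_width: 85.7
gripper_force: 0.0
clock: 2.95
tcp_pos: [521.8, -121.3, 90.3]
tcp_rot: [3.118, 0.38, 0.002]
wrist_force: [0.0, -0.0, 0.9]
grip_width: 85.2
gripper_force: 0.0
```

```bash
Z='[[0,0,0,0,0,0],[0,0,0,0,0,0],[0,0,0,0,0,0],[0,0,0,0,0,0],[0,0,0,0,0,0]]'; python3 -m crank '[[0,0,0,0,0,0],[0,0,0,0,0,0],[0,0,0,0,0,0],[0,0,0,0,0,0],[0,0,0,0,0,0]]' -1 30; python3 -m crank '[[0,0,0,0,0,0],[0,0,0,0,0,0],[0,0,0,0,0,0],[0,0,0,0,0,0],[0,0,0,0,0,0]]'
```

```text
clock: 3.45
tcp_pos: [521.7, -121.2, 90.0]
tcp_rot: [3.118, 0.381, 0.002]
wrist_force: [-0.1, 1.0, 5.0]
grip_width: 59.9
gripper_force: 32.9
clock: 3.95
tcp_pos: [521.7, -121.2, 90.0]
tcp_rot: [3.118, 0.38, 0.002]
wrist_force: [0.3, -0.0, 5.8]
grip_width: 59.9
gripper_force: 32.9
```

It has gripped at a width of 59.9 mm. I lift 8 mm first, which is below the 12 mm limit, and check the stack.

```bash
python3 -m crank '[[0,0,0.002,0,0,0],[0,0,0.003,0,0,0],[0,0,0.003,0,0,0],[0,0,0,0,0,0],[0,0,0,0,0,0]]'; python3 - <<'E'
from h import *
f=grab("scene");a=f["pixels"][130:230,220:350]
cv2.imwrite("pics/lift.png",cv2.cvtColor(cv2.resize(a,None,fx=5,fy=5,interpolation=2),cv2.COLOR_RGB2BGR))
E
```

```text
clock: 4.45
tcp_pos: [521.2, -121.1, 97.2]
tcp_rot: [3.118, 0.38, -0.0]
wrist_force: [-0.5, 0.8, -1.6]
grip_width: 60.0
gripper_force: 32.6
```

View pics/lift.png

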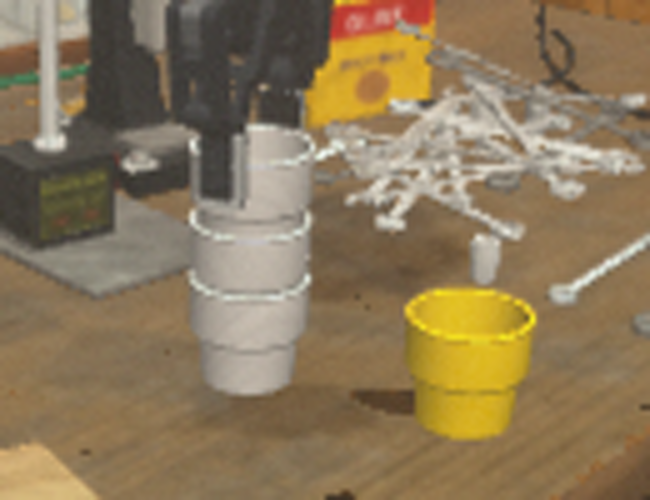

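Only the top cup rose: a gap shows at about (215,250) and the two lower collars stay put. I lift clear and carry the cup to the block.

```bash
python3 -m crank '[[0,0,0.008,0,0,0],[0,0,0.012,0,0,0],[0,0,0.015,0,0,0],[0,0,0.015,0,0,0],[0,0,0.01,0,0,0]]'; python3 -m crank '[[-0.003,0.02,0,0,0,0],[-0.006,0.04,0,0,0,0],[-0.006,0.04,0,0,0,0],[-0.006,0.04,0,0,0,0],[-0.006,0.04,0,0,0,0]]';  python3 -m crank '[[-0.006,0.04,0,0,0,0],[-0.006,0.03,0,0,0,0],[-0.004,0.018,0,0,0,0],[0,0,0,0,0,0],[0,0,0,0,0,0]]'
```

```text
clock: 5.0
tcp_pos: [521.9, -121.3, 160.0]
tcp_rot: [3.117, 0.38, 0.004]
wrist_force: [0.2, -1.4, -1.1]
grip_width: 59.9
gripper_force: 32.7
clock: 5.5
tcp_pos: [493.9, 60.3, 158.2]
tcp_rot: [3.118, 0.38, 0.002]
wrist_force: [0.6, 0.2, -0.6]
grip_width: 59.4
gripper_force: 32.8
clock: 6.0
tcp_pos: [478.4, 146.7, 157.8]
tcp_rot: [3.118, 0.381, 0.001]
wrist_force: [-0.7, -0.3, -1.4]
grip_width: 59.5
gripper_force: 32.8
```

```bash
python3 - <<'E'
from h import *
print(manip.get_state()["tcp_pos"])
f=grab("scene");W=cloud(f);v=f["z_map"]>0
m=v&(np.hypot(W[...,0]-521,W[...,1]+120)<40)&(W[...,2]>70)
print("stack max z",np.percentile(W[m][:,2],98),m.sum())
m=v&(np.hypot(W[...,0]-478,W[...,1]-147)<32)
print("held lowest above block", [(z,int((m&(abs(W[...,2]-z)<2.5)).sum())) for z in range(40,190,5)])
a=f["pixels"][110:290,120:320]
cv2.imwrite("pics/carry.png",cv2.cvtColor(cv2.resize(a,None,fx=3,fy=3,interpolation=2),cv2.COLOR_RGB2BGR))
E
```

```text
[478.38884025 146.73448697 157.8206696 ]
stack max z 84.39308967492387 261
held lowest above block [(40, 440), (45, 0), (50, 0), (55, 0), (60, 0), (65, 0), (70, 0), (75, 0), (80, 0), (85, 0), (90, 0), (95, 0), (100, 0), (105, 0), (110, 0), (115, 0), (120, 0), (125, 6), (130, 60), (135, 64), (140, 64), (145, 69), (150, 48), (155, 59), (160, 68), (165, 96), (170, 101), (175, 103), (180, 135), (185, 26)]
```

View pics/carry.png

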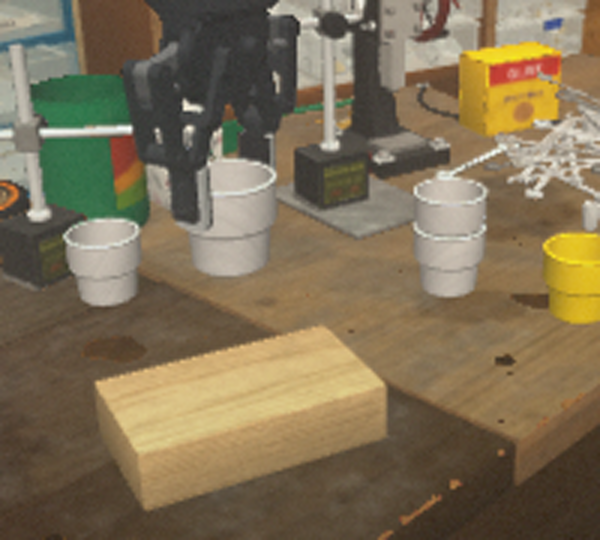

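The held cup is upright at (215,235) in the crop with its underside near 127 mm, and the two remaining cups stand nested with their rim at 84–86 mm. I lower it about 86 mm, slowly at the end.

```bash
python3 -m crank '[[0,0,-0.015,0,0,0],[0,0,-0.02,0,0,0],[0,0,-0.02,0,0,0],[0,0,-0.015,0,0,0],[0,0,-0.006,0,0,0]]'; python3 -m crank '[[0,0,-0.002,0,0,0],[0,0,-0.002,0,0,0],[0,0,-0.002,0,0,0],[0,0,0,0,0,0],[0,0,0,0,0,0]]'
```

```text
clock: 6.55
tcp_pos: [477.7, 145.5, 79.8]
tcp_rot: [3.118, 0.378, -0.004]
wrist_force: [-0.0, -0.3, -1.4]
grip_width: 60.0
gripper_force: 32.8
clock: 7.05
tcp_pos: [478.5, 146.9, 75.7]
tcp_rot: [3.118, 0.381, 0.001]
wrist_force: [-0.2, -0.2, -0.7]
grip_width: 59.8
gripper_force: 32.8
```

```bash
python3 -m crank '[[0,0,-0.001,0,0,0],[0,0,-0.001,0,0,0],[0,0,-0.001,0,0,0],[0,0,0,0,0,0],[0,0,0,0,0,0]]'
```

```text
clock: 7.55
tcp_pos: [478.2, 146.9, 72.3]
tcp_rot: [3.118, 0.38, -0.0]
wrist_force: [-0.4, 0.4, -0.2]
grip_width: 59.7
gripper_force: 32.9
```

```bash
python3 -m crank '[[0,0,-0.001,0,0,0],[0,0,-0.0005,0,0,0],[0,0,0,0,0,0],[0,0,0,0,0,0],[0,0,0,0,0,0]]'
```

```text
clock: 8.05
tcp_pos: [478.5, 147.0, 72.1]
tcp_rot: [3.118, 0.381, 0.001]
wrist_force: [-4.9, -0.8, 7.5]
grip_width: 59.7
gripper_force: 33.5
```

There is a contact force of 7.5 N, so the cup is down. I open the gripper, then rise.

```bash
python3 -m crank '[[0,0,0,0,0,0],[0,0,0,0,0,0],[0,0,0,0,0,0],[0,0,0,0,0,0],[0,0,0,0,0,0]]' 1; python3 -m crank '[[0,0,0.01,0,0,0],[0,0,0.02,0,0,0],[0,0,0.03,0,0,0],[0,0,0.03,0,0,0],[0,0,0.03,0,0,0]]';  python3 -m crank '[[0,-0.03,0.02,0,0,0],[0,-0.03,0,0,0,0],[0,-0.03,0,0,0,0],[0,0,0,0,0,0],[0,0,0,0,0,0]]'; python3 - <<'E'
from h import *
f=grab("top");g=grab("scene")
for n,F in(("top",f),("scene",g)):
    W=cloud(F);v=F["z_map"]>0
    for nm,x,y,h in(("cup",478,147,98),("stack",521,-120,86)):
        m=v&(abs(W[...,2]-h)<7)&(np.hypot(W[...,0]-x,W[...,1]-y)<50)
        if m.sum()>5: print(n,nm,cv2.minEnclosingCircle(W[m][:,:2].astype(np.float32)),np.median(W[m][:,2]))
a=g["pixels"][110:290,120:320]
cv2.imwrite("pics/end.png",cv2.cvtColor(cv2.resize(a,None,fx=3,fy=3,interpolation=2),cv2.COLOR_RGB2BGR))
E
```

```text
clock: 8.55
tcp_pos: [478.2, 146.9, 70.7]
tcp_rot: [3.118, 0.38, -0.0]
wrist_force: [-0.5, 0.3, 0.1]
grip_width: 85.3
gripper_force: 0.0
clock: 9.05
tcp_pos: [478.2, 146.9, 192.9]
tcp_rot: [-3.118, -0.38, -0.001]
wrist_force: [0.6, -0.1, -0.2]
grip_width: 85.5
gripper_force: 0.0
clock: 9.55
tcp_pos: [478.3, 56.7, 211.5]
tcp_rot: [-3.119, -0.378, -0.001]
wrist_force: [0.0, 0.7, -0.1]
grip_width: 85.3
gripper_force: 0.0
top cup ((461.0668640136719, 136.82505798339844), 20.87860679626465) 99.14986632263489
top stack ((521.1774291992188, -119.35212707519531), 30.116344451904297) 86.11025510514665
scene cup ((477.1430969238281, 147.8838653564453), 30.857864379882812) 94.46920669931777
scene stack ((521.6055908203125, -119.70625305175781), 31.5833797454834) 82.33301359678025
```

View pics/end.png

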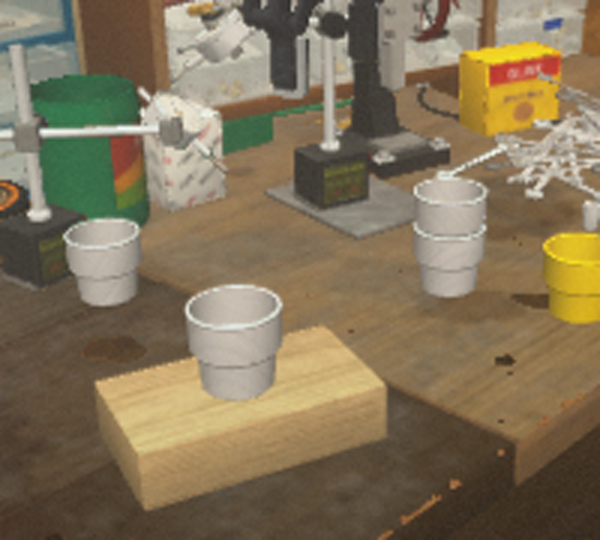

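The cup stands upright mid-block at (340,233) in the crop, measured at (477,148). The other two are still nested at (521,-120), and the gripper is clear.

```bash
python3 -c "
from plant import manip
print(manip.job_done())"
```

```text
the job is handed in; nothing more can be done
None
```

I set the top cup down upright in the middle of the block, within about 2 mm of its centre, left the other two nested where they were, and handed the job in at about 10 s (no verdict was returned).

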